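# Brake lever check: pump once, then hold the lever hard in, short of the bar

### The job

The freshly bled brake on the blue stand has to be checked: its lever must go hard before it gets to the handlebar. Without gripping anything, press the lever in towards the bar with the outside of your fingers until it goes hard, let it spring all the way out with your fingers clear of it, then press it in again until it goes hard and keep it there with a firm, steady push: you finish still holding it, so that I can measure the gap. Push on the lever's outer face only, don't force it on towards the bar once it is hard, stay off the rubber grip, and leave the tools lying around where they are.

Things in the scene. Friction and masses are not known exactly. Their poses are not given: they have to be found in the camera images.
- brake_stand: Blue stand fixed to the bench: base plate 90 x 134 x 12 mm, post, short level handlebar, its axis 120 mm up. Origin on the bench top under the bar. y runs along the bar: free end at y -125 mm, post at y +105 mm (141 mm tall). The lever is on the bar's -x side and is pressed in along +x. Its clamp and fluid reservoir: y +16 to +98 mm, top 142 mm up.
- bar_grip: Black ribbed rubber grip on the bar, 32 mm in diameter (39 mm at its inner flange), from y = -4 to -125 mm in the stand's frame. Origin and axes as the stand's. Not to be touched.
- grip_middle (a point): Point on the bar's axis inside the rubber grip, where the lever passes it (stand frame x 0, y -50, z 120 mm); axes as the stand's.
- lever_pivot (a point): Centre of the lever's vertical pivot pin, 120 mm above the bench, at x -36, y +30 mm in the stand's frame; axes as the stand's.
- lever_blade: Aluminium brake lever: a curved blade 8 mm thick and 13 mm tall, reaching 117 mm from the pivot to the ball at its tip, level at 120 mm above the bench. This entry is its outer face, the one to push. Origin at the pivot; axes the stand's, turned with the lever. Nothing stands in front of it.
- lever_pad (a point): Point on the lever's outer face, at half its height (120 mm above the bench), where fingers press: 80 mm from the pivot along the lever's -y and 37 mm out along -x. Moves with the lever; its -x axis points away from the bar. With the lever out it is 52 to 62 mm from the surface of the rubber grip, depending on the start.
- lever_back: Inner face of the same lever blade (towards the bar), origin at the pivot. Not to be touched: the lever is only pushed from outside.
- brake_lever (a joint): Free stroke of the lever about its pivot, rad: 0 right out, 0.22 (about 18 mm at lever_pad) where the brake bites and the lever goes hard. A spring pushes it out: about 3 N at lever_pad when out, 5 N at the end of the stroke.
- brake_bite (a joint): How far the lever has given beyond the point where it goes hard, rad about the same pivot: 0 until about 7.5 N at lever_pad, then about 2.2 N more for each mm there (0.045 rad is about 3.6 mm and 15 N). Springs back. Kept steadily between 0.01 and 0.09 it is held firmly; beyond 0.12 it is being forced.
- caliper_tool: Steel vernier caliper lying on the bench, 254 x 72 x 7 mm; origin under its middle. Leave it.
- spray: Spray can, white and orange with a red cap, standing, 53 mm in diameter, 171 mm tall; origin under its middle. Leave it.
- bolt: Grey hex bolt standing on its head, 60 mm tall; origin under its middle. Leave it.
- brass_nut: Brass hex nut, 27 mm wide, 13 mm high; origin under its middle. Leave it.
- tape: White tape measure, 97 x 78 x 38 mm; origin under its middle. Leave it.

How it is judged:
On the way, in this order (a step that is already met when the one before it is completed fails the run):
1. the lever is pressed in until it goes hard (value of joint brake_bite above 0.005 rad and value of joint brake_lever above 0.2 rad and contact force between the fingers and lever_blade above 4 N), for 0.2 s.
2. the lever is let right out again, with the fingers off it (value of joint brake_lever below 0.02 rad and contact force between the fingers and lever_blade below 0.2 N), for 0.3 s.
3. the lever is pressed in again until it goes hard, and held (value of joint brake_bite between 0.01 and 0.09 rad and value of joint brake_lever above 0.2 rad and contact force between the fingers and lever_blade above 5 N), for 0.5 s.
At the end, for the whole second after the job is handed in: After one full stroke and release, the fingers hold the lever hard in: its free stroke is used up (over 0.2 rad), it gives between 0.01 and 0.09 rad beyond the hard point, it is still (under 0.1 rad/s) and the fingers push on it with more than 5 N. It stays clear of the rubber grip (all of step 3 and velocity of joint brake_bite between -0.1 and 0.1 rad/s); the arm keeps its last pose, push and grip.
It fails at once if the lever is forced on towards the bar (more than 0.12 rad beyond the hard point) (value of joint brake_bite above 0.12 rad).
It fails at once if the rubber grip is touched by the fingers or the arm (contact force between any of the fingers, the arm and bar_grip above 1 N).
It fails at once if the lever is touched on its inner face (pinched or pulled from behind) (contact force between the fingers and lever_back above 1 N).
It fails at once if a tool or other thing lying around is moved by more than 15 mm (distance of any of caliper_tool, spray, bolt, brass_nut, tape from where it was at the start of the episode above 0.015 m).
It also fails if it takes over 61 s, if anything falls off the work surface, if the arm or the gripper's body presses on something with over 40 N, if the wrist force passes 120 N, or if a joint passes its speed limit or range.

### The arm

A 6-joint arm with a two-finger parallel gripper is mounted at the origin on the work surface; the furniture and walls round the work are solid. World frame = base frame: x ahead of the robot, y to its left, z up, the work surface at z = 0. Lengths are in m, angles in rad, forces in N, time in s.
With the tool pointing down it reaches from about 0.425 to 0.95 m from the base axis. Payload 14.7 kg.
Tool frame: the origin (TCP) lies midway between the tips of the shut fingers; the grasp point (between the pads) lies 19 mm behind it; y points along the fingers, z is the direction in which the jaws open and shut, and the axes are right-handed (so a half turn about y gives the same grasp; the last joint's range is limited). The gripper opens to 85 mm and grips with 20 to 120 N. Pads are 22 mm wide; open, the fingers measure 114 mm over their backs; the gripper's body (76 mm by 85 mm) begins 54 mm behind the grasp point. The pads swing forward as they close: fully open they stand 13 mm farther back than shut.
Start: joints at [1.17, 0.48, 1.596, -0, 1.065, -0.047], TCP at [0.225, 0.61, 0.231] pointing down, gripper open.
Joint ranges: [-2.75, 2.75], [-0.82, 2.05], [0.23, 2.67], [-1.56, 4.7], [0.09, 2.69], [-2.92, 2.92]. Speed limits (rad/s): [1.89, 1.89, 2.39, 3.01, 3.01, 3.01].

### API

Orientations are given as [roll, pitch, yaw] about the fixed x, y, z axes, in that order (R = Rz(yaw) Ry(pitch) Rx(roll)).
In Python, from bench import * gives the robot as it stands.
- The arm moves only by the tool drive_tool, never from a script. Its arguments are lists of equal length, an entry for each row: "xyz": the shift along the tool's x, y, z in units of 100 mm (1.0 is 100 mm), a list of three; "yaw": the turn about the tool's y in units of 60 degrees (1.0 is 60 degrees). In form: {"xyz": [[tx, ty, tz], ...], "yaw": [yaw, ...]}. A call has 1 to 8 rows; each row is the pose to reach, as a shift and turn from the pose commanded when the call began, along the tool's axes at that moment; what a row does not reach only later rows make up. A row lasts 1/12 s, in which the tool goes at most 41.7 mm and 7.16 degrees, less where a joint would pass 70% of its speed; a pose out of reach is approached as far as the arm can. A call with a number of a shift or a turn outside -1 to 1 is refused whole. A call with a gripper value outside its range is refused whole. "fingers" is the gripper command: -1 is shut, 1 is fully open, values between are in proportion, set as the call begins (left out, the last holds). The fingers move at their own pace and stop on an object; "force" is the grip in N (left out, the last holds). Time passes only in rows, so rows that repeat a pose let the fingers close. It gives the time, the measured TCP pose, the force and the opening at its end, in the units of the state.
- get_state(): the state, without advancing time (a new reading comes with each control period).
- capture(name): name is "scene" or "top"; returns a dict with "pixels" (384x512x3 uint8, red, green, blue), "z_map" (384x512 float32, m along the optical axis (not along the pixel's ray), 0 where there is no reading), "mtx" (3x3 intrinsics, pixels), "extrinsics" (4x4, takes a point from world to camera coordinates). Camera axes: x right, y down, z forward; pixel columns grow to the right and rows downward; lengths in m; the calibration is good to about 2 mm. A picture is of the moment at which its call begins.
- finish_job(): hands the job in, once; it reports no verdict.
The state is a dict: "t": time; "qpos": joint angles; "dq": joint speeds; "joint_efforts": joint torques, N m; "tool_pos": TCP position; "tcp_rot": TCP orientation; "ft_force": force on the tool from outside, world axes, zero at the start; "wrist_torque": the same for the moment, N m; "grip_width": finger opening in m.
Only numpy, scipy, OpenCV 4.12 (cv2) and the standard library are available. Lean on these libraries where they do the work, as an engineer would, in place of code of your own. Each camera call takes 0.05 s, during which the arm holds its last target.

## Working session

There is one attempt and no reset: what is moved stays moved. The work goes in short steps, Python scripts to look and compute and a tool call to move; the robot and the scene stay as the last step left them, time stands still between calls to the robot, and variables do not carry over. Pictures are saved under pics/ and viewed, and the job is handed in when it is done.

Besides the shell and the picture viewer there is one more tool, called after "Emit:" by a JSON object that holds its "name" and its "arguments". drive_tool: Moves the arm, as the interface text tells. Its arguments: {"type":"object","properties":{"xyz":{"type":"array","items":{"type":"array","items":{"type":"number"}}},"yaw":{"type":"array","items":{"type":"number"}},"fingers":{"type":"number"},"force":{"type":"number"}},"required":["xyz","yaw"]}

```bash
mkdir -p pics
python3 - <<'E'
from bench import *
import cv2,numpy as np
s=get_state();print({k:np.round(v,3) for k,v in s.items()})
for n in("scene","top"):
    c=capture(n);np.savez(n+".npz",**c);cv2.imwrite(f"pics/{n}0.png",cv2.resize(c["pixels"][...,::-1],(800,600),interpolation=cv2.INTER_CUBIC))
E
```

```text
{'t': np.float64(0.0), 'qpos': array([ 1.17 ,  0.481,  1.597,  0.   ,  1.065, -0.047]), 'dq': array([-0.   , -0.001,  0.   ,  0.001,  0.001, -0.002]), 'joint_efforts': array([ 4.0000e-03, -9.5064e+01, -4.3018e+01,  0.0000e+00,  1.2000e-02,
        0.0000e+00]), 'tool_pos': array([0.225, 0.609, 0.231]), 'tcp_rot': array([-1.572,  0.   , -0.354]), 'ft_force': array([ 0.176, -0.153,  0.14 ]), 'wrist_torque': array([ 0.016,  0.02 , -0.033]), 'grip_width': np.float64(0.085)}
```

View pics/scene0.png

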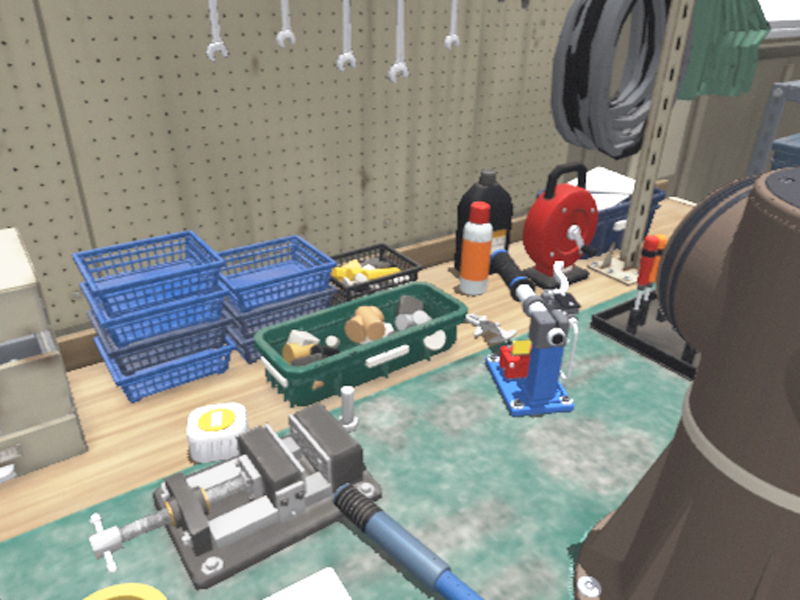

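View pics/top0.png

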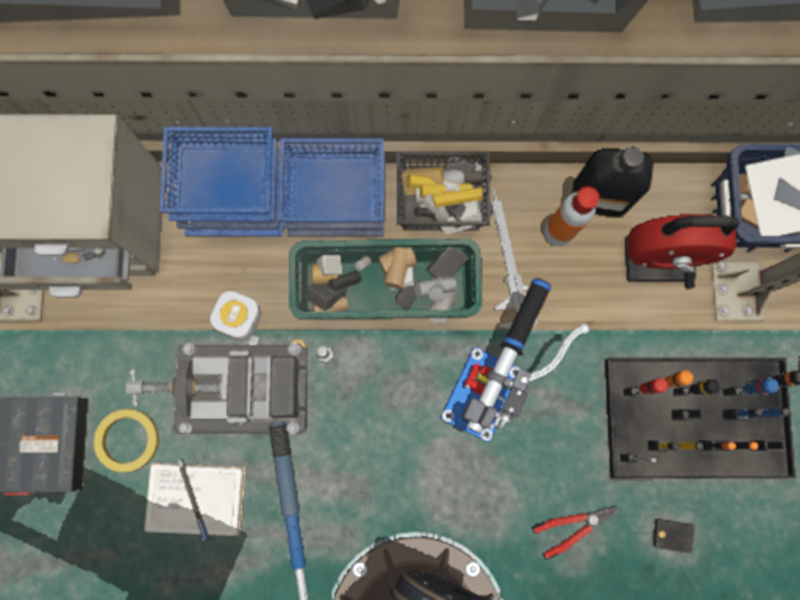

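```bash
cat > h.py <<'E'
import numpy as np,cv2
def load(n): return dict(np.load(n+".npz"))
def proj(c,p):
    p=np.atleast_2d(p);q=(c["extrinsics"]@np.c_[p,np.ones(len(p))].T)[:3];u=c["mtx"]@q;return (u[:2]/u[2]).T
def cloud(c):
    z=c["z_map"];v,u=np.indices(z.shape);K=c["mtx"]
    P=np.stack([(u-K[0,2])/K[0,0]*z,(v-K[1,2])/K[1,1]*z,z,np.ones_like(z)],-1)
    return (P@np.linalg.inv(c["extrinsics"]).T)[...,:3]
E
python3 - <<'E'
from h import *
for n in("top","scene"):
    c=load(n);P=cloud(c)
    print(n,proj(c,[[0,0,0],[.3,0,0],[0,.3,0],[.225,.61,.231]])*800/512, np.linalg.inv(c["extrinsics"])[:3,3])
c=load("top");P=cloud(c)
for (u,v) in [(545,285),(500,375),(587,327),(560,365),(535,377),(520,380),(490,412),(478,352),(450,415),(487,435),(565,232),(588,198),(325,353),(500,200),(518,300)]:
    print((u,v),P[round(v*.64),round(u*.64)].round(3))
im=c["pixels"][160:300,260:400,::-1]
cv2.imwrite("pics/crop0.png",cv2.resize(im,(600,600),interpolation=cv2.INTER_CUBIC))
E
```

```text
top [[414.54510202 625.57235847]
 [413.86325601 435.55439176]
 [226.43994471 626.6163546 ]
 [-35.90152412 492.33098553]] [0.29457271 0.03070645 1.30756219]
scene [[ 726.86055218  616.94962271]
 [ 505.37867569  439.97156026]
 [ 490.84932701  846.26618223]
 [-223.01527807  623.22500448]] [-0.1179813   0.4703121   0.52981888]
(545, 285) [ 0.529 -0.201  0.136]
(500, 375) [ 0.39  -0.127  0.137]
(587, 327) [ 0.465 -0.266  0.126]
(560, 365) [ 0.416 -0.246  0.007]
(535, 377) [ 0.388 -0.181  0.127]
(520, 380) [ 0.383 -0.159  0.132]
(490, 412) [ 0.333 -0.112  0.14 ]
(478, 352) [ 0.439 -0.108  0.014]
(450, 415) [ 0.332 -0.059  0.018]
(487, 435) [ 0.302 -0.121  0.016]
(565, 232) [ 0.631 -0.249  0.074]
(588, 198) [ 0.659 -0.265  0.164]
(325, 353) [0.431 0.144 0.061]
(500, 200) [ 0.708 -0.153 -0.001]
(518, 300) [ 0.529 -0.18   0.003]
```

View pics/crop0.png

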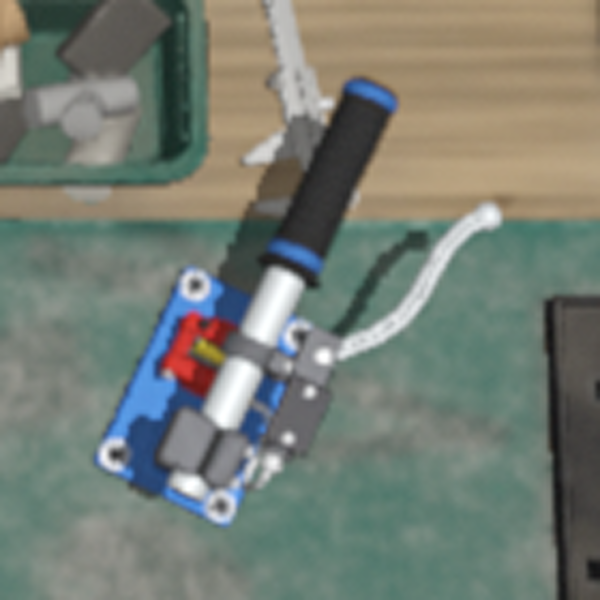

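Run:
```python
from h import *
c=load("top");P=cloud(c);
reg=(P[...,0]>.28)&(P[...,0]<.56)&(P[...,1]<-.05)&(P[...,1]>-.3)
g=c["pixels"].max(-1)<70
m=reg&(P[...,2]>.12)&(P[...,2]<.145)
Q=P[m];d0=np.array([.91,-.41]);
gm=m&g&(P[...,0]>.41); G=P[gm]; print(len(G),G[:,2].max())
# iterate: take topmost line: use all pixels of grip, centre across
vx=cv2.fitLine(G[:,:2].astype(np.float32),cv2.DIST_L2,0,.01,.01).ravel();print("grip",vx)
a=vx[:2]*np.sign(vx[0]); n=np.array([a[1],-a[0]]) # stand -y dir = a ; 
y=-a; x=np.array([y[1],-y[0]]);print("x",x,"y",y)
t=(G[:,:2]-vx[2:])@a;s=(G[:,:2]-vx[2:])@x;print("along",t.min(),t.max(),"across",s.min(),s.max())
# whole black+blue end
tt=(Q[:,:2]-vx[2:])@a; ss=(Q[:,:2]-vx[2:])@x
k=abs(ss)<.018;print("far end",np.sort(tt[k])[-5:])
end=np.sort(tt[k])[-3]; O=vx[2:]+a*(end-.125); print("origin",O)
L=[(q,) for q in Q]
R=np.c_[x,y]
local=(Q[:,:2]-O)@R
lev=(local[:,0]<-.03)&(local[:,1]<.03)
o=np.argsort(local[lev][:,1]);print(np.c_[local[lev],Q[lev][:,2]][o][::8].round(3))
print("yaw stand",np.arctan2(x[1],x[0]))
np.savez("fr.npz",O=O,R=R)
```

```text
460 0.14226416355100202
grip [ 0.89609706 -0.4438582   0.4820915  -0.17024077]
x [0.4438582  0.89609706] y [-0.89609706  0.4438582 ]
along -0.058412511140416255 0.05115057508869481 across -0.016665094503850203 0.016519992184476796
far end [0.0614142  0.06209533 0.06213418 0.06292302 0.06292602]
origin [ 0.42575761 -0.14233727]
[[-0.09  -0.091  0.126]
 [-0.092 -0.087  0.124]
 [-0.087 -0.084  0.128]
 [-0.086 -0.081  0.128]
 [-0.079 -0.078  0.121]
 [-0.077 -0.074  0.125]
 [-0.079 -0.07   0.124]
 [-0.08  -0.064  0.129]
 [-0.076 -0.06   0.122]
 [-0.079 -0.056  0.127]
 [-0.071 -0.052  0.127]
 [-0.07  -0.046  0.126]
 [-0.071 -0.041  0.124]
 [-0.071 -0.036  0.122]
 [-0.073 -0.031  0.124]
 [-0.069 -0.027  0.124]
 [-0.076 -0.022  0.13 ]
 [-0.07  -0.016  0.129]
 [-0.074 -0.011  0.122]
 [-0.065 -0.006  0.126]
 [-0.067 -0.001  0.127]
 [-0.058  0.003  0.127]
 [-0.053  0.008  0.125]
 [-0.057  0.011  0.126]
 [-0.056  0.015  0.128]
 [-0.035  0.017  0.131]
 [-0.036  0.019  0.131]
 [-0.043  0.021  0.128]
 [-0.047  0.024  0.125]
 [-0.032  0.027  0.132]
 [-0.043  0.03   0.136]]
yaw stand 1.1108967
```

Run:
```python
from h import *
f=np.load("fr.npz");c=load("top");P=cloud(c).reshape(-1,3);P=np.r_[P,cloud(load("scene")).reshape(-1,3)]
w=[(-.07,.646),(.23,.55),(.43,.35),(.5,.15),(.495,-.084)]
T=np.array([[.896,-.444],[.444,.896]])
for a,b in zip(w,w[1:]):
  for s in(0,.25,.5,.75,1):
    q=(np.array(a)*(1-s)+np.array(b)*s)@T
    k=np.linalg.norm(P[:,:2]-q,axis=1)<.09
    print(q.round(3),np.linalg.norm(q).round(3),"maxz",P[k][:,2].max().round(3) if k.any() else None)
```

```text
[0.224 0.61 ] 0.65 maxz 0.058
[0.281 0.555] 0.622 maxz 0.058
[0.337 0.5  ] 0.603 maxz 0.056
[0.394 0.445] 0.595 maxz 0.063
[0.45  0.391] 0.596 maxz 0.135
[0.45  0.391] 0.596 maxz 0.135
[0.473 0.324] 0.573 maxz 0.849
[0.495 0.257] 0.558 maxz 0.874
[0.518 0.19 ] 0.552 maxz 0.874
[0.541 0.123] 0.554 maxz 0.878
[0.541 0.123] 0.554 maxz 0.878
[0.534 0.07 ] 0.539 maxz 0.879
[0.528 0.018] 0.528 maxz 0.886
[ 0.521 -0.035] 0.522 maxz 0.888
[ 0.515 -0.088] 0.522 maxz 0.888
[ 0.515 -0.088] 0.522 maxz 0.888
[ 0.488 -0.139] 0.507 maxz 0.888
[ 0.46  -0.191] 0.499 maxz 0.849
[ 0.433 -0.243] 0.497 maxz 0.141
[ 0.406 -0.295] 0.502 maxz 0.183
```

Emit:
{"name": "drive_tool", "arguments": {"xyz": [[0,0,0],[0,0,0],[0,0,0]], "yaw": [0.1,0.1,0.1], "fingers": -1, "force": 100}}

```text
t: 0.35
tool_pos: [0.2251, 0.6096, 0.231]
tcp_rot: [-1.571, -0.0, -0.456]
ft_force: [-0.3, -0.3, -0.5]
grip_width: 0.0521
```

Run:
```python
from h import *
for n in("top","scene"):
    c=load(n);P=cloud(c);Z=c["z_map"]
    k=(Z>0)&(P[...,2]>.2)&(P[...,0]<.63)&(P[...,1]<.45)&(P[...,1]>-.4)
    v,u=np.nonzero(k);print(n,k.sum())
    if k.any():
        print(u.min(),u.max(),v.min(),v.max());Q=P[k];print(Q.min(0),Q.max(0));i=np.argsort(Q[:,2])[::max(1,len(Q)//15)];print(np.c_[u[i],v[i],Q[i].round(3)])
```

```text
top 34165
0 511 0 383
[ 0.09329011 -0.39943745  0.20017129] [0.62962361 0.44983647 0.88845486]
[[ 7.60e+01  1.43e+02  6.07e-01  4.37e-01  2.00e-01]
 [ 3.70e+02  6.20e+01  5.32e-01 -9.80e-02  7.96e-01]
 [ 3.66e+02  5.80e+01  5.31e-01 -9.10e-02  8.07e-01]
 [ 1.89e+02  5.30e+01  5.31e-01  9.80e-02  8.17e-01]
 [ 4.65e+02  5.00e+01  5.31e-01 -1.89e-01  8.28e-01]
 [ 1.07e+02  4.40e+01  5.31e-01  1.78e-01  8.37e-01]
 [ 3.08e+02  2.50e+01  5.52e-01 -2.50e-02  8.39e-01]
 [ 4.76e+02  3.40e+01  5.43e-01 -1.97e-01  8.39e-01]
 [ 1.10e+02  2.60e+01  5.49e-01  1.75e-01  8.39e-01]
 [ 4.39e+02  1.80e+01  5.60e-01 -1.60e-01  8.40e-01]
 [ 1.40e+02  1.50e+01  5.61e-01  1.45e-01  8.40e-01]
 [ 3.70e+02  4.20e+01  5.31e-01 -8.70e-02  8.43e-01]
 [ 4.65e+02  3.90e+01  5.33e-01 -1.82e-01  8.46e-01]
 [ 2.09e+02  9.00e+00  5.63e-01  7.50e-02  8.49e-01]
 [ 2.29e+02  6.00e+00  5.59e-01  5.40e-02  8.61e-01]
 [ 4.08e+02  0.00e+00  5.51e-01 -1.13e-01  8.87e-01]]
scene 16071
15 511 105 340
[-0.03820992 -0.39862244  0.20001987] [0.62919119 0.44991507 0.41271345]
[[ 4.57e+02  3.11e+02  1.80e-02  8.50e-02  2.00e-01]
 [ 4.68e+02  3.07e+02  9.00e-03  8.60e-02  2.15e-01]
 [ 4.73e+02  2.97e+02  8.00e-03  8.40e-02  2.29e-01]
 [ 4.65e+02  2.78e+02  2.30e-02  8.20e-02  2.45e-01]
 [ 4.79e+02  2.73e+02  1.00e-02  8.50e-02  2.62e-01]
 [ 4.67e+02  2.49e+02  3.10e-02  7.90e-02  2.78e-01]
 [ 4.66e+02  2.34e+02  3.90e-02  7.60e-02  2.92e-01]
 [ 4.94e+02  2.40e+02  8.00e-03  8.40e-02  3.05e-01]
 [ 5.09e+02  2.37e+02 -5.00e-03  8.90e-02  3.18e-01]
 [ 4.50e+02  1.81e+02  8.40e-02  4.90e-02  3.30e-01]
 [ 4.48e+02  1.67e+02  9.50e-02  4.10e-02  3.42e-01]
 [ 4.68e+02  1.67e+02  6.90e-02  4.90e-02  3.54e-01]
 [ 4.62e+02  1.47e+02  9.10e-02  3.00e-02  3.66e-01]
 [ 4.62e+02  1.28e+02  1.09e-01  5.00e-03  3.79e-01]
 [ 5.02e+02  1.47e+02  3.10e-02  7.80e-02  3.96e-01]
 [ 5.11e+02  1.13e+02  5.70e-02  1.50e-02  4.13e-01]]
```

Emit:
{"name": "drive_tool", "arguments": {"xyz": [[0.33,0,-0.1],[0.66,0,-0.2],[1.0,0,-0.3],[1.0,0,-0.3]], "yaw": [0,0,0,0]}}

```text
t: 0.68
tool_pos: [0.305, 0.535, 0.2312]
tcp_rot: [-1.572, -0.001, -0.457]
ft_force: [-0.3, 1.5, -0.4]
grip_width: 0.0006
```

Emit:
{"name": "drive_tool", "arguments": {"xyz": [[0.33,0,-0.12],[0.66,0,-0.24],[1.0,0,-0.35],[1.0,0,-0.35]], "yaw": [0,0,0,0]}}

```text
t: 1.02
tool_pos: [0.3793, 0.4592, 0.2313]
tcp_rot: [-1.572, -0.001, -0.458]
ft_force: [0.6, 0.5, -0.2]
grip_width: 0.0001
```

Emit:
{"name": "drive_tool", "arguments": {"xyz": [[0.33,0,-0.16],[0.66,0,-0.33],[1.0,0,-0.5],[1.0,0,-0.5]], "yaw": [0,0,0,0]}}

```text
t: 1.35
tool_pos: [0.4464, 0.3695, 0.2313]
tcp_rot: [-1.572, -0.001, -0.458]
ft_force: [1.2, -0.1, -0.6]
grip_width: 0.0003
```

Emit:
{"name": "drive_tool", "arguments": {"xyz": [[0.25,0,-0.25],[0.5,0,-0.5],[0.75,0,-0.75],[1.0,0,-1.0],[1.0,0,-1.0]], "yaw": [0,0,0,0,0]}}

```text
t: 1.77
tool_pos: [0.49, 0.2352, 0.2313]
tcp_rot: [-1.572, -0.001, -0.458]
ft_force: [0.4, 1.1, 0.0]
grip_width: 0.0002
```

Emit:
{"name": "drive_tool", "arguments": {"xyz": [[0.2,0,-0.25],[0.4,0,-0.5],[0.6,0,-0.75],[0.8,0,-1.0],[0.8,0,-1.0]], "yaw": [0,0,0,0,0]}}

```text
t: 2.18
tool_pos: [0.5171, 0.1107, 0.2314]
tcp_rot: [-1.572, -0.001, -0.458]
ft_force: [-0.0, -0.0, -0.8]
grip_width: 0.0001
```

Emit:
{"name": "drive_tool", "arguments": {"xyz": [[0.2,0,-0.25],[0.4,0,-0.5],[0.6,0,-0.75],[0.7,0,-1.0],[0.7,0,-1.0]], "yaw": [0,0,0,0,0]}}

```text
t: 2.6
tool_pos: [0.5348, -0.0094, 0.2312]
tcp_rot: [-1.572, -0.0, -0.458]
ft_force: [0.3, 0.2, -1.0]
grip_width: -0.0001
```

Emit:
{"name": "drive_tool", "arguments": {"xyz": [[0,0,-0.3],[0,0,-0.6],[0,0,-1.0],[0,0,-1.0]], "yaw": [0,0,0,0]}}

```text
t: 2.93
tool_pos: [0.4879, -0.0992, 0.2312]
tcp_rot: [-1.572, 0.001, -0.458]
ft_force: [-0.0, 0.7, 0.4]
grip_width: 0.0002
```

Emit:
{"name": "drive_tool", "arguments": {"xyz": [[0,0,-0.3],[0,0,-0.6],[0,0,-1.0],[0,0,-1.0]], "yaw": [0,0,0,0]}}

```text
t: 3.27
tool_pos: [0.444, -0.1891, 0.2314]
tcp_rot: [-1.572, -0.0, -0.459]
ft_force: [0.1, -0.0, 0.1]
grip_width: -0.0002
```

Emit:
{"name": "drive_tool", "arguments": {"xyz": [[0,0,-0.3],[0,0,-0.6],[0,0,-1.0],[0,0,-1.0],[0,0,-1.0]], "yaw": [0,0,0,0,0]}}

```text
t: 3.68
tool_pos: [0.4013, -0.276, 0.2313]
tcp_rot: [-1.571, 0.0, -0.46]
ft_force: [-0.3, 0.5, -0.4]
grip_width: 0.0002
```

Run:
```python
from bench import *
from h import *
f=np.load("fr.npz");s=get_state();print(s["tool_pos"],s["tcp_rot"],s["ft_force"],(s["tool_pos"][:2]-f["O"])@f["R"])
for n in("scene","top"):
    c=capture(n);np.savez(n+"1.npz",**c);cv2.imwrite(f"pics/{n}1.png",cv2.resize(c["pixels"][...,::-1],(800,600),interpolation=cv2.INTER_CUBIC))
```

```text
[ 0.40129888 -0.27603002  0.23127023] [-1.57076980e+00  9.95984788e-06 -4.60069548e-01] [-0.25420617  0.54577286 -0.38786671] [-0.1306579  -0.03742322]
```

View pics/scene1.png

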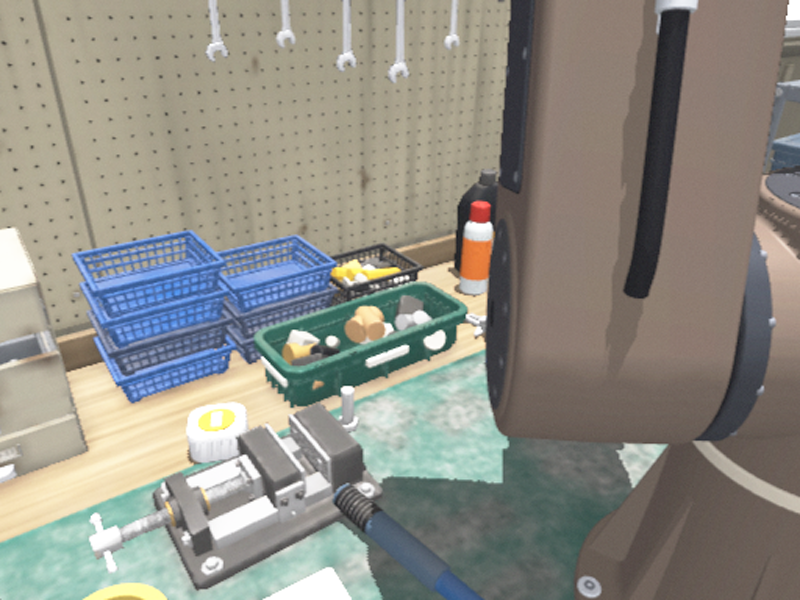

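View pics/top1.png

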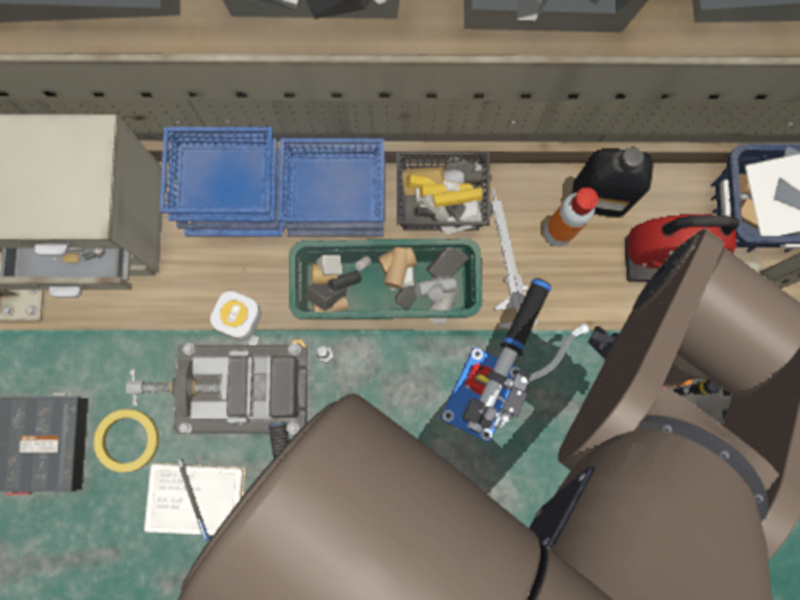

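Emit:
{"name": "drive_tool", "arguments": {"xyz": [[0.13,0.3,-0.1],[0.13,0.6,-0.1],[0.13,0.95,-0.1],[0.13,0.95,-0.1]], "yaw": [0,0,0,0]}}

```text
t: 4.12
tool_pos: [0.4073, -0.2863, 0.1316]
tcp_rot: [-1.569, 0.008, -0.456]
ft_force: [-1.9, 2.2, -1.6]
grip_width: -0.0
```

Emit:
{"name": "drive_tool", "arguments": {"xyz": [[0,0.2,0],[0,0.36,0],[0,0.36,0],[0,0.36,0]], "yaw": [0,0,0,0]}}

```text
t: 4.45
tool_pos: [0.4096, -0.2888, 0.1011]
tcp_rot: [-1.571, 0.001, -0.457]
ft_force: [-1.0, 0.4, 0.3]
grip_width: 0.0002
```

```bash
cat > st.py <<'E'
from bench import *
from h import *
f=np.load("fr.npz");s=get_state();F=s["ft_force"];print(s["t"],s["tool_pos"].round(4),s["tcp_rot"].round(3),"stand xy",((s["tool_pos"][:2]-f["O"])@f["R"]).round(4),"F stand",(F[:2]@f["R"]).round(2),F.round(2))
E
python3 st.py
python3 - <<'E'
from bench import *
from h import *
c=capture("top");np.savez("top2.npz",**c)
cv2.imwrite("pics/crop2.png",cv2.resize(c["pixels"][160:300,280:420,::-1],(600,600),interpolation=cv2.INTER_CUBIC))
E
```

```text
4.45 [ 0.4096 -0.2888  0.1011] [-1.571e+00  1.000e-03 -4.570e-01] stand xy [-0.1384 -0.0505] F stand [-0.11  1.04] [-0.98  0.36  0.27]
```

View pics/crop2.png

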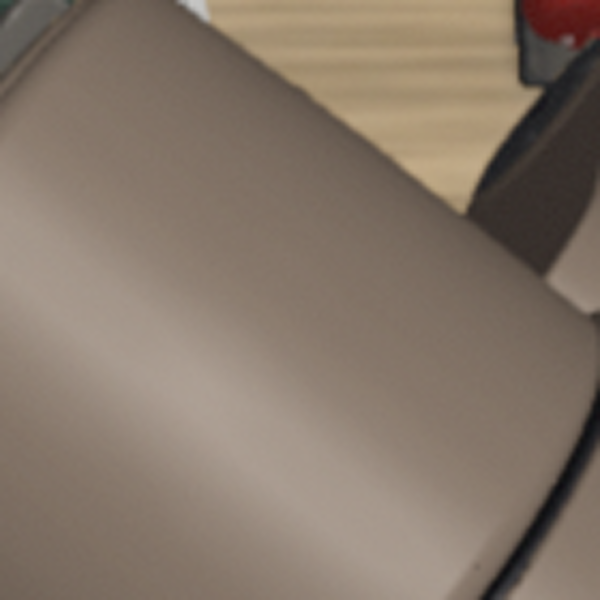

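Emit:
{"name": "drive_tool", "arguments": {"xyz": [[0,0,0.1],[0,0,0.2],[0,0,0.3],[0,0,0.35],[0,0,0.35],[0,0,0.35]], "yaw": [0,0,0,0,0,0]}}

```text
t: 5.0
tool_pos: [0.4249, -0.2578, 0.1005]
tcp_rot: [-1.571, -0.0, -0.457]
ft_force: [0.6, -0.3, 0.2]
grip_width: -0.0
```

```bash
python3 st.py
```

```text
5.0 [ 0.4249 -0.2578  0.1005] [-1.571 -0.    -0.457] stand xy [-0.1038 -0.0505] F stand [ 0.02 -0.65] [ 0.59 -0.28  0.16]
```

Emit:
{"name": "drive_tool", "arguments": {"xyz": [[0,0,0.05],[0,0,0.1],[0,0,0.15],[0,0,0.2],[0,0,0.2],[0,0,0.2],[0,0,0.2]], "yaw": [0,0,0,0,0,0,0]}}

```text
t: 5.58
tool_pos: [0.4336, -0.2405, 0.1003]
tcp_rot: [-1.571, -0.0, -0.458]
ft_force: [0.1, -5.6, -0.3]
grip_width: -0.0
```

```bash
python3 st.py
```

```text
5.5833 [ 0.4336 -0.2405  0.1003] [-1.571 -0.    -0.458] stand xy [-0.0845 -0.0506] F stand [-4.97 -2.6 ] [ 0.13 -5.61 -0.25]
```

Emit:
{"name": "drive_tool", "arguments": {"xyz": [[0,0,0.03],[0,0,0.06],[0,0,0.08],[0,0,0.08],[0,0,0.08],[0,0,0.08]], "yaw": [0,0,0,0,0,0]}}

```text
t: 6.08
tool_pos: [0.438, -0.2342, 0.1006]
tcp_rot: [-1.571, -0.002, -0.459]
ft_force: [1.9, -9.3, -0.9]
grip_width: -0.0002
```

```bash
python3 st.py
```

```text
6.0833 [ 0.438  -0.2342  0.1006] [-1.571 -0.002 -0.459] stand xy [-0.0769 -0.0517] F stand [-7.47 -5.82] [ 1.9  -9.28 -0.89]
```

Emit:
{"name": "drive_tool", "arguments": {"xyz": [[0,0,0.02],[0,0,0.03],[0,0,0.03],[0,0,0.03]], "yaw": [0,0,0,0]}}

```text
t: 6.42
tool_pos: [0.4398, -0.2319, 0.1008]
tcp_rot: [-1.572, -0.004, -0.459]
ft_force: [4.1, -11.0, -0.3]
grip_width: 0.0
```

```bash
python3 st.py
```

```text
6.4167 [ 0.4398 -0.2319  0.1008] [-1.572 -0.004 -0.459] stand xy [-0.074  -0.0524] F stand [-8.08 -8.56] [  4.09 -11.04  -0.3 ]
```

Emit:
{"name": "drive_tool", "arguments": {"xyz": [[0.02,0,0],[0.04,0,0],[0.06,0,0],[0.06,0,0],[0.06,0,0]], "yaw": [0,0,0,0,0]}}

```text
t: 6.83
tool_pos: [0.4432, -0.2331, 0.1001]
tcp_rot: [-1.571, 0.001, -0.459]
ft_force: [-2.3, -4.8, -0.1]
grip_width: -0.0003
```

```bash
python3 st.py
```

```text
6.8333 [ 0.4432 -0.2331  0.1001] [-1.571e+00  1.000e-03 -4.590e-01] stand xy [-0.0736 -0.0559] F stand [-5.28 -0.09] [-2.26 -4.77 -0.11]
```

Emit:
{"name": "drive_tool", "arguments": {"xyz": [[0.01,0,0.02],[0.02,0,0.03],[0.02,0,0.03],[0.02,0,0.03],[0.02,0,0.03]], "yaw": [0,0,0,0,0]}}

```text
t: 7.25
tool_pos: [0.4455, -0.2312, 0.1]
tcp_rot: [-1.571, 0.002, -0.458]
ft_force: [-8.6, -7.3, -0.2]
grip_width: -0.0002
```

```bash
python3 st.py
```

```text
7.25 [ 0.4455 -0.2312  0.1   ] [-1.571  0.002 -0.458] stand xy [-0.0708 -0.0571] F stand [-10.39   4.45] [-8.6  -7.34 -0.21]
```

Emit:
{"name": "drive_tool", "arguments": {"xyz": [[0,0,0.01],[0,0,0.01],[0,0,0.01],[0,0,0.01],[0,0,0.01]], "yaw": [0,0,0,0,0]}}

```text
t: 7.67
tool_pos: [0.446, -0.2305, 0.1]
tcp_rot: [-1.571, 0.002, -0.458]
ft_force: [-9.2, -8.8, -0.2]
grip_width: 0.0
```

```bash
python3 st.py
```

```text
7.6667 [ 0.446  -0.2305  0.1   ] [-1.571  0.002 -0.458] stand xy [-0.07   -0.0573] F stand [-12.     4.31] [-9.18 -8.84 -0.19]
```

Emit:
{"name": "drive_tool", "arguments": {"xyz": [[-0.01,0,-0.1],[-0.03,0,-0.2],[-0.05,0,-0.3],[-0.07,0,-0.4],[-0.07,0,-0.45],[-0.07,0,-0.45],[-0.07,0,-0.45],[-0.07,0,-0.45]], "yaw": [0,0,0,0,0,0,0,0]}}

```text
t: 8.33
tool_pos: [0.4212, -0.2675, 0.1003]
tcp_rot: [-1.571, -0.0, -0.459]
ft_force: [-0.7, -0.1, 0.4]
grip_width: 0.0
```

Emit:
{"name": "drive_tool", "arguments": {"xyz": [[0,0,0],[0,0,0],[0,0,0],[0,0,0],[0,0,0],[0,0,0]], "yaw": [0,0,0,0,0,0]}}

```text
t: 8.83
tool_pos: [0.4211, -0.2675, 0.1003]
tcp_rot: [-1.571, 0.0, -0.458]
ft_force: [0.3, 0.7, 0.1]
grip_width: -0.0002
```

```bash
python3 st.py
```

```text
8.8333 [ 0.4211 -0.2675  0.1003] [-1.571  0.    -0.458] stand xy [-0.1142 -0.0514] F stand [0.77 0.07] [0.28 0.72 0.12]
```

Emit:
{"name": "drive_tool", "arguments": {"xyz": [[0,0,0.07],[0,0,0.14],[0,0,0.2],[0.01,0,0.25],[0.03,0,0.3],[0.05,0,0.35],[0.06,0,0.38],[0.06,0,0.38]], "yaw": [0,0,0,0,0,0,0,0]}}

```text
t: 9.5
tool_pos: [0.4436, -0.2357, 0.1002]
tcp_rot: [-1.571, 0.0, -0.458]
ft_force: [-3.2, -3.7, -0.1]
grip_width: -0.0001
```

```bash
python3 st.py
```

```text
9.5 [ 0.4436 -0.2357  0.1002] [-1.571  0.    -0.458] stand xy [-0.0757 -0.0574] F stand [-4.7   1.21] [-3.17 -3.68 -0.12]
```

Emit:
{"name": "drive_tool", "arguments": {"xyz": [[0.01,0,0.03],[0.01,0,0.05],[0.01,0,0.06],[0.01,0,0.06],[0.01,0,0.06],[0.01,0,0.06]], "yaw": [0,0,0,0,0,0]}}

```text
t: 10.0
tool_pos: [0.4469, -0.232, 0.1004]
tcp_rot: [-1.571, -0.001, -0.458]
ft_force: [-4.9, -8.6, 0.2]
grip_width: -0.0001
```

```bash
python3 st.py
```

```text
10.0 [ 0.4469 -0.232   0.1004] [-1.571e+00 -1.000e-03 -4.580e-01] stand xy [-0.0709 -0.0587] F stand [-9.89  0.52] [-4.85 -8.63  0.22]
```

Emit:
{"name": "drive_tool", "arguments": {"xyz": [[0,0,0.01],[0,0,0.015],[0,0,0.015],[0,0,0.015],[0,0,0.015],[0,0,0.015],[0,0,0.015],[0,0,0.015]], "yaw": [0,0,0,0,0,0,0,0]}}

```text
t: 10.67
tool_pos: [0.4477, -0.231, 0.1005]
tcp_rot: [-1.572, -0.001, -0.458]
ft_force: [-3.8, -12.5, -0.3]
grip_width: -0.0006
```

```bash
python3 st.py
```

```text
10.6667 [ 0.4477 -0.231   0.1005] [-1.572e+00 -1.000e-03 -4.580e-01] stand xy [-0.0697 -0.059 ] F stand [-12.89  -2.15] [ -3.79 -12.51  -0.31]
```

Emit:
{"name": "drive_tool", "arguments": {"xyz": [[0,0,0],[0,0,0],[0,0,0],[0,0,0],[0,0,0],[0,0,0]], "yaw": [0,0,0,0,0,0]}}

```text
t: 11.17
tool_pos: [0.4477, -0.231, 0.1005]
tcp_rot: [-1.572, -0.001, -0.458]
ft_force: [-4.4, -13.1, -0.2]
grip_width: -0.0
```

```bash
python3 st.py
python3 - <<'E'
from bench import *
from h import *
for n in("top","scene"):
    c=capture(n);cv2.imwrite(f"pics/{n}3.png",c["pixels"][...,::-1])
E
python3 st.py
```

```text
11.1667 [ 0.4477 -0.231   0.1005] [-1.572e+00 -1.000e-03 -4.580e-01] stand xy [-0.0697 -0.059 ] F stand [-13.69  -1.89] [ -4.38 -13.1   -0.19]
11.2667 [ 0.4477 -0.231   0.1005] [-1.572e+00 -1.000e-03 -4.580e-01] stand xy [-0.0697 -0.059 ] F stand [-12.4   -2.59] [ -3.18 -12.26  -0.88]
```

View pics/top3.png

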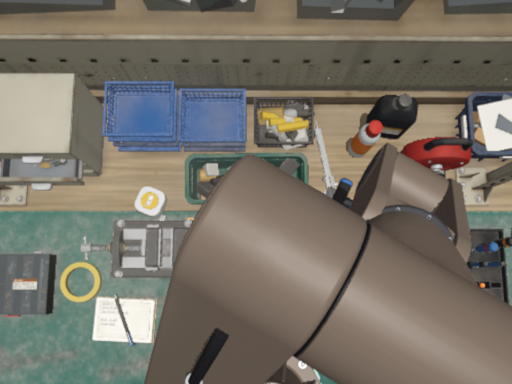

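The picture shows the arm over the stand, which hides the lever. The tape (150,200), spray (365,138) and caliper (325,165) are where they were. The push is steady at about 13 N, so I'm handing the job in.

```bash
python3 -c "
from bench import *
print(finish_job())"; python3 st.py
```

```text
the job is handed in; nothing more can be done
None
the job is handed in; nothing more can be done
```

The job is handed in. With the fingers shut, I pressed the lever's outer face in with the finger backs until it went hard, holding about 12 N for 0.4 s. I then backed off to let it spring out, and pressed it in again, and I'm still holding it.

- **Hold:** the last checks showed a steady push of about 12.5–13.5 N with no movement of the tool. I work that out to about 0.035 rad past the hard point, from the force and an assumed contact point, so it is not a direct reading.
- **Release:** the force dropped to within sensor noise for over 0.5 s, with the fingers about 24 mm clear of where the lever rests when it is out.
- **First press:** partway in, friction on the blade pulled the fingers sideways with about 8 N. I corrected this by moving them along the lever's arc.
- **What I could not see:** the arm hid the lever, the nut and the bolt in the last pictures, so I judged the stroke, the release and the clearance from the grip by force and position alone. The caliper, spray and tape are visible and look unmoved.

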